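Set the divider of the laundry box and tip in the clothes pegs

ROBOT

A 6-joint arm with a two-finger parallel gripper is mounted at the origin on the work surface. World frame = base frame: x ahead of the robot, y to its left, z up, the work surface at z = 0. Lengths are in mm, angles in degrees, forces in N, time in s.
With the tool pointing down it reaches from about 350 to 850 mm from the base axis. Payload 8.1 kg.
Tool frame: the origin (TCP) lies on the centre line of the jaws, within the pads' length; the fingertips stand 19 mm ahead of it and the grasp point (between the pads) is the TCP (r.tip_reach is the z of the fingertips in the tool frame, in mm); z points along the fingers, y is the line along which they close (so a half turn about z gives the same grasp; the last joint's range is limited). The gripper opens to 85 mm and grips with 20 to 120 N. Pads are 22 mm wide; open, the fingers measure 114 mm over their backs; the gripper's body (76 mm by 85 mm) begins 54 mm behind the grasp point. The pads swing forward as they close: fully open they stand 13 mm farther back than shut.
Start: joints at [65.466, 7.471, 85.268, -0, 87.261, -4.893], TCP at [201.654, 565.103, 250.292] pointing down, gripper open.
Joint ranges: [-169.43, 169.43], [-51.17, 129.36], [1.28, 143.12], [-76.62, 256.62], [0, 156.53], [-152.29, 152.29]. Speed limits (degrees/s): [136.94, 136.94, 159.86, 180, 180, 180].

INTERFACE

Orientations are given as [roll, pitch, yaw] about the fixed x, y, z axes, in that order (R = Rz(yaw) Ry(pitch) Rx(roll)).
In Python, from bench import r gives the robot as it stands. The module is installed in compiled form; this text tells all that it offers.
- The arm moves only by the shell command python3 -m handwheel 'ROWS' [FORCE]. ROWS is JSON, a list of rows, each a list of 7 numbers: the shift along the tool's x, y, z in m, then the turn, a rotation vector about the tool's x, y, z in degrees, then the finger opening in m, from 0 to 0.0854. In form: [[tx, ty, tz, ax, ay, az, claw], ...]. A call has 1 to 8 rows; each row shifts and turns the commanded pose from where the row before left it, along the tool's axes as they then stand; what a row does not reach is not made up. A row lasts 1/12 s, in which the tool goes at most 41.7 mm and 7.16 degrees, less where a joint would pass 70% of its speed; a pose out of reach is approached as far as the arm can. A call with a gripper value outside its range is refused whole. The fingers move at their own pace and stop on an object; FORCE is the grip in N (left out, the last holds). Time passes only in rows, so rows that do not move let the fingers close. It gives the time, the measured TCP pose, the force, the opening and the grip force at its end, in the units of the state.
- r.sense(): the state, without advancing time (a new reading comes with each control period).
- r.snapshot(name): name is "scene" or "top" or "wrist"; returns (picture, depth): 420x560x3 uint8, blue, green, red; 420x560 float32, mm along the optical axis (not along the pixel's ray), 0 where there is no reading.
- r.calibration(name): a dict with "vfov" (degrees; the focal length in pixels is half the picture's height over the tangent of half this angle, whatever the lens; pixels are square), "cx", "cy" (the principal point, pixels), "rvec" (rotation vector, rad) and "tvec" (3), from world to camera coordinates, as OpenCV has them; the wrist camera has in their place "tool_from_camera" (4x4, takes a point from camera to tool coordinates, whose origin is the TCP and whose axes are the flange's). Camera axes: x right, y down, z forward; pixel columns grow to the right and rows downward; lengths in mm; the calibration is good to about 2 mm. The wrist camera is an equidistant fisheye: a pixel r from the principal point sees the ray r / f radians off the axis. A picture is of the moment at which its call begins: read the wrist's pose just before it. calibration takes no time and is no camera call.
- r.hand_in(): hands the job in; it is judged then, once.
The state is a dict: "time": time; "joint_pos": joint angles; "qd": joint speeds; "joint_efforts": joint torques, N m; "tool_pos": TCP position; "tcp_rot": TCP orientation; "ft_force": force on the tool from outside, world axes, zero at the start; "wrist_torque": the same for the moment, N m; "finger_gap": finger opening in mm; "grip_force": force on a finger pad.
Only numpy, scipy, OpenCV 4.12 (cv2) and the standard library are available. Lean on these libraries where they do the work, as an engineer would, in place of code of your own. Each camera call takes 0.05 s, during which the arm holds its last target. There are 200 camera calls.

TASK

Make room for the clothes pegs in the wooden laundry box: slide its loose divider up snug against the carton, without pushing the carton along, and turn the clamp knob on the divider clockwise until it is tight. Then tip the clothes pegs off the wooden scoop tray into the space this opens up, and set the empty tray back down flat on the counter. Keep all five pegs in the box and leave the other things where they stand.

Things in the scene. Friction and masses are not known exactly. Their poses are not given: they have to be found in the camera images.
- peg_box: fixed open plywood box, 200 mm (its x) by 360 mm (its y), 85 mm high, walls 9 mm, floor 8 mm; origin under its centre, z up. A 12 mm wide, 6 mm high aluminium rail runs along the top of the wall nearer the robot (-x). The carton stands towards its +y end; the pegs go in the compartment at its -y end, between end wall and divider
- divider (a joint): slide of the divider along the rail, m, 0 to 0.26, growing to the box's +y, towards the carton; 0 puts its middle plane at box y = -130 mm. An upright plywood board 8 mm thick across the box, top edge at 86 mm, carried by an aluminium saddle (36 x 46 mm, top at 104 mm) on the rail. It starts unclamped and slides with about 2 N, by the knob or the saddle
- divider_face (a point): centre of the divider board's face towards the carton (its +y side), 50 mm above the counter; axes as the box's
- divider_back (a point): centre of the divider board's other face (-y side, towards the peg compartment), 50 mm above the counter; axes as the box's
- knob (a joint): angle of the clamp knob, rad, 0 to 1.57, growing clockwise seen from above. At 0 its bar lies along the rail (loose), at 1.57 across the rail (fully tight, a stop). It starts loose, below 0.45; the clamp begins to bite at about 0.6 and holds firmly from 1.2. It stays where it is left; turning takes 0.15 to 0.2 N m; fully tight it holds the divider against about 20 N
- knob_grip (a point): grip point of the clamp knob, on its upright axis above the saddle, 131 mm above the counter; the frame turns with the knob, its y axis along the bar. A black plastic bar 46 mm long, 13 mm thick, from 109 to 137 mm above the counter, on a round foot 30 mm across; it travels with the divider
- carton: cardboard carton of washing tablets, 130 mm (its x) x 60 mm (its y) x 100 mm high, 0.5 to 0.9 kg, standing loose on the box's floor; origin under its centre
- carton_face (a point): centre of the carton's face towards the divider (its -y face)
- tray: loose wooden scoop tray, about 0.3 kg: floor 140 mm (its x) x 150 mm (its y), 6 mm thick, side walls up to 26 mm, open at its front edge (+y); at the back (-y) a 30 mm high wall with an upright hand tab in its middle. Origin under the centre of the floor
- tray_grip (a point): grip point in the hand tab: at tray x = 0, y = -81 mm, 60 mm above the tray's underside. The tab is 62 mm wide (along x), 12 mm thick (along y), its top 82 mm (in the middle 89 mm) above the underside; axes as the tray's
- tray_lip (a point): middle of the tray's open front edge, on top of its floor (tray y = +75 mm, 6 mm up); axes as the tray's
- peg0: wooden spring clothes peg, 72 x 14 x 11 mm, 12 g, lying loose on the tray; it slides on the tray when this is tipped by about 16 to 23 degrees. Origin under its centre, x along its length
- peg1: wooden spring clothes peg, 72 x 14 x 11 mm, 12 g, lying loose on the tray; it slides on the tray when this is tipped by about 16 to 23 degrees. Origin under its centre, x along its length
- peg2: wooden spring clothes peg, 72 x 14 x 11 mm, 12 g, lying loose on the tray; it slides on the tray when this is tipped by about 16 to 23 degrees. Origin under its centre, x along its length
- peg3: wooden spring clothes peg, 72 x 14 x 11 mm, 12 g, lying loose on the tray; it slides on the tray when this is tipped by about 16 to 23 degrees. Origin under its centre, x along its length
- peg4: wooden spring clothes peg, 72 x 14 x 11 mm, 12 g, lying loose on the tray; it slides on the tray when this is tipped by about 16 to 23 degrees. Origin under its centre, x along its length
- jar: glass jar with a steel lid, 68 mm across and 95 mm high, standing between tray and box at the far side; origin under its middle
- cup: white plastic measuring cup, 60 mm across and 62 mm high, standing between tray and box on the robot's side; origin under its middle
- scrub_brush: wooden scrubbing brush, about 200 x 55 x 45 mm, lying on the robot's side of the box; origin under its middle
- lint_roller: lint roller, about 185 mm long and 48 mm thick, lying to the right of the tray; origin under its middle
Not all that is in view belongs to the job. Leave any blue or purple look-alike of the tray alone.

How it is judged:
By the outcome, as a careful person would: the job done as asked, in the order asked, and still so for the second after the job is handed in, with the robot touching nothing.
It also fails if it takes over 72 s, if anything falls off the work surface, if the arm or the gripper's body presses on something with over 40 N, if the wrist force passes 120 N, or if a joint passes its speed limit or range.

## Working session

There is one attempt and no reset: what is moved stays moved. The work goes in short steps, Python scripts to look and compute and a shell command to move; the robot and the scene stay as the last step left them, time stands still between calls to the robot, and variables do not carry over. Pictures are saved under pics/ and viewed, at most 10 in all, crops included, and the job is handed in when it is done.

```bash
mkdir -p pics
cat > h.py <<'E'
import numpy as np, cv2
from bench import r
from scipy.spatial.transform import Rotation as R
def cam(n):
    c=r.calibration(n); f=210/np.tan(np.radians(c["vfov"])/2)
    return c,f
def pts(n,d):
    """world xyz image from depth, for fixed cameras"""
    c,f=cam(n); v,u=np.mgrid[:420,:560]
    P=np.stack([(u-c["cx"])/f*d,(v-c["cy"])/f*d,d],-1)
    M=cv2.Rodrigues(np.array(c["rvec"],float))[0]
    return (P-np.array(c["tvec"]).ravel())@M
def tool():
    s=r.sense(); T=np.eye(4); T[:3,:3]=R.from_euler('xyz',s["tcp_rot"],degrees=True).as_matrix(); T[:3,3]=s["tool_pos"]; return T
E
python3 - <<'E'
from h import *
print(r.sense())
for n in("top","scene"):
    p,d=r.snapshot(n); cv2.imwrite(f"pics/{n}.png",p); np.save(f"{n}.npy",d); print(r.calibration(n))
    W=pts(n,d); np.save(f"W{n}.npy",W); print(W[::70,::80,:].round().astype(int).tolist())
E
```

```text
{'time': 0.0, 'joint_pos': array([ 6.54663385e+01,  7.51626915e+00,  8.53291229e+01, -1.31991025e-04,
        8.72613144e+01, -4.89272745e+00]), 'qd': array([ 0.00199105,  0.01918413,  0.02818131, -0.03173198,  0.04894603,
        0.01519774]), 'joint_efforts': array([ 1.08987944e-03, -5.69413126e+01, -5.00537968e+01, -1.66920868e-04,
        1.52138004e-02,  3.61003652e-05]), 'tool_pos': array([201.43747403, 564.63080976, 249.23379188]), 'tcp_rot': array([-1.79893671e+02, -8.96969063e-03,  1.60359064e+02]), 'ft_force': array([-0.39226157,  0.76029033, -0.30292474]), 'wrist_torque': array([ 0.00508958,  0.05132215, -0.00982335]), 'grip_force': 0.0, 'finger_gap': 85.24872023847425}
{'vfov': 57.47584630399721, 'cx': 283.92295721236, 'cy': 213.61402068326018, 'rvec': array([ 2.17659107, -2.12662019,  0.12814138]), 'tvec': array([ -88.42350467,  507.37317776, 1021.58334831])}
[[[1695, 1434, -747], [1702, 1016, -746], [1711, 600, -748], [1720, 185, -749], [1727, -229, -748], [1735, -642, -749], [1751, -1060, -760]], [[928, 784, 0], [852, 453, 154], [938, 304, -1], [943, 65, -2], [946, -17
[... 727 characters left out ...]
-1145, 202, 280], [-1969, 1111, 51], [-1084, 1257, 179], [240, 546, 469], [-393, 1986, 215]], [[-674, -611, 197], [1164, -492, 728], [-605, -19, 102], [-566, 368, 39], [-660, 956, -105], [-918, 1990, -385], [-253, 1995, -185]], [[-603, -713, -46], [-589, -437, -124], [-167, -190, 0], [62, 35, 39], [164, 322, 0], [351, 552, 17], [565, 700, 73]], [[-24, -726, -2], [100, -527, -6], [233, -327, -3], [365, -128, -1], [575, 3, 86], [683, 187, 78], [754, 471, -2]], [[449, -694, 137], [387, -579, -2], [494, -416, -1], [621, -262, 26], [706, -89, -2], [812, 73, -1], [918, 237, -2]], [[728, -661, 254], [582, -615, -2], [674, -477, 0], [764, -339, 1], [852, -201, -1], [942, -63, -1], [896, 659, -752]]]
```

View pics/top.png

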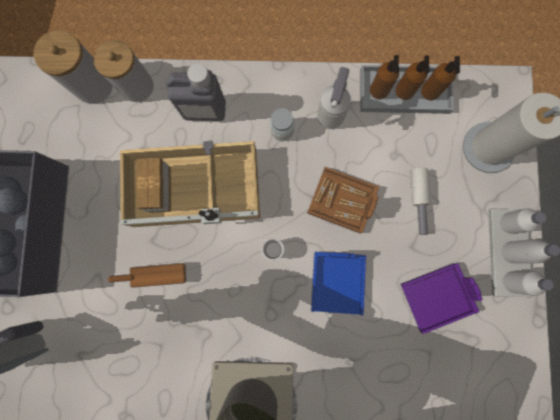

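View pics/scene.png

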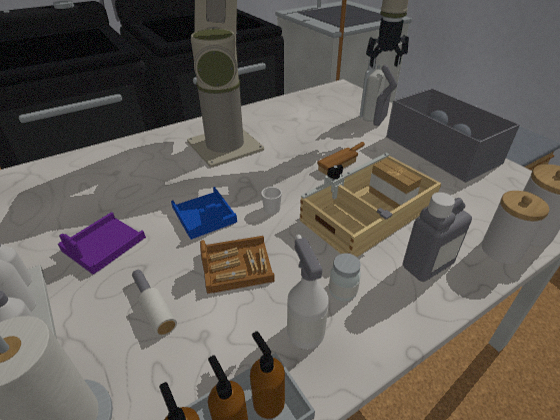

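The top view shows the box (120–258, 143–225), the divider at column ~210 with its knob at (208,214), and the carton at columns 135–168. The brown tray is at (343,200) with its tab at (374,206), so its open front faces the box. Jar at (282,124), cup at (273,249).

Run:
```python
from h import *
W=np.load("Wtop.npy"); p=cv2.imread("pics/top.png")
v,u=np.mgrid[:420,:560]
def reg(a,b,c,d): return (u>=a)&(u<=b)&(v>=c)&(v<=d)
def rect(m,name):
    P=W[m][:,:2].astype(np.float32); q=cv2.minAreaRect(P); print(name,m.sum(),"c",np.round(q[0],1),"size",np.round(q[1],1),"ang",round(q[2],2),"zmed",np.median(W[m][:,2]).round(1),np.percentile(W[m][:,2],[2,98]).round(1))
    return cv2.boxPoints(q)
z=W[...,2]
B=reg(110,270,135,232)
print(rect(B&(z>78)&(z<96),"boxrim").round(1).tolist())
print(rect(B&(z>100)&(u<185)&(v<212)&(v>150),"carton").round(1).tolist())
rect(B&(z>98)&(z<112)&(u>185),"saddle")
rect(B&(z>122)&(u>185),"knob")
# divider board top
rect(B&(z>78)&(z<96)&(u>195)&(u<225)&(v>158)&(v<204),"divtop")
hsv=cv2.cvtColor(p,cv2.COLOR_BGR2HSV)
T=reg(300,390,160,240)
tm=(hsv[...,1]>90)&T
k=cv2.connectedComponentsWithStats(tm.astype(np.uint8)); i=1+np.argmax(k[2][1:,4]); tm=k[1]==i
print(rect(tm&(z>18)&(z<33),"traywalls").round(1).tolist())
print(rect(tm&(z>45),"tab").round(1).tolist())
rect(reg(265,300,100,145)&(z>80),"jar"); rect(reg(258,292,232,265)&(z>45),"cup")
rect(reg(330,385,245,320)&(z>15),"blue")
cv2.imwrite("pics/c1.png",cv2.resize(p[135:240,110:390],None,fx=2.8,fy=2.8,interpolation=cv2.INTER_CUBIC))
# rims along lines
for nm,m in (("wallfar",B&(abs(z-85)<6)),):
    P=W[m];
```

```text
boxrim 2026 c [578.1 180.1] size [219.1 360.8] ang 5.22 zmed 86.7 [79.  94.9]
[[452.6000061035156, 349.70001220703125], [485.3999938964844, -9.5], [703.5999755859375, 10.399999618530273], [670.7999877929688, 369.70001220703125]]
carton 1216 c [467.8 140.8] size [472.8 133.5] ang 52.2 zmed 108.5 [103.4 112.5]
[[270.20001220703125, -5.099999904632568], [375.70001220703125, -86.9000015258789], [665.5, 286.6000061035156], [560.0, 368.5]]
saddle 154 c [559.8 121.9] size [220.3 118.9] ang 34.69 zmed 105.3 [ 99.7 111.1]
knob 135 c [444.3  20.5] size [253.9  23.6] ang 62.76 zmed 137.7 [ 127.1 1077.1]
divtop 160 c [585.6 122.3] size [120.4   8.6] ang 5.58 zmed 85.9 [79.  90.4]
traywalls 628 c [ 554.2 -239.8] size [158.2 139.8] ang 70.16 zmed 25.5 [18.1 32.2]
[[461.6000061035156, -290.5], [593.0999755859375, -337.8999938964844], [646.7999877929688, -189.1999969482422], [515.2999877929688, -141.6999969482422]]
tab 169 c [ 453.4 -213.5] size [ 37.7 294.6] ang 38.84 zmed 82.2 [  46.8 1077.1]
[[346.29998779296875, -110.5999984741211], [531.0999755859375, -340.0], [560.4000244140625, -316.3999938964844], [375.70001220703125, -86.9000015258789]]
jar 415 c [581.4 -69.1] size [412.4  58.9] ang 1.86 zmed 95.5 [ 84.6 803.9]
cup 147 c [410.3 -55.4] size [73.9 57.7] ang 80.3 zmed 61.5 [ 46.  146.9]
blue 402 c [ 365.6 -227.2] size [244.9 138.3] ang 56.44 zmed 28.5 [  17.1 1077.1]
```

View pics/c1.png

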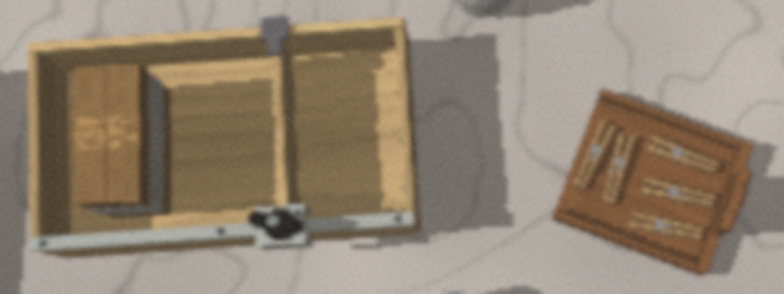

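```bash
cat > m.py <<'E'
from h import *
W=np.load("Wtop.npy"); d=np.load("top.npy"); p=cv2.imread("pics/top.png"); z=np.where(d>0,W[...,2],-999)
th=np.radians(5.3)
def fr(P,c,th): # into local frame
    a=np.array([[np.cos(th),np.sin(th)],[-np.sin(th),np.cos(th)]]); return (P[...,:2]-c)@a.T
def lim(m,c,th,nm):
    q=fr(W[m],np.array(c),th); print(nm,m.sum(),"x",np.percentile(q[:,0],[2,10,50,90,98]).round(1),"y",np.percentile(q[:,1],[2,10,50,90,98]).round(1),"z",np.median(W[m][:,2]).round(1))
E
python3 - <<'E'
from m import *
L=fr(W,np.array([578,180]),th); x,y=L[...,0],L[...,1]
near=(abs(x)<130)&(abs(y)<200)
rim=near&(z>80)&(z<97)
# edges: profile across
far=rim&(x>60)&(abs(y)<170); 
for a,b,n in ((-170,-100,"far-"),(-20,60,"far0"),(100,170,"far+")):
    lim(rim&(x>70)&(y>a)&(y<b),[578,180],th,n)
    lim(rim&(x<-70)&(y>a)&(y<b),[578,180],th,"near"+n)
for a,b in((-60,0),(0,60)):
    lim(rim&(y>150)&(x>a)&(x<b),[578,180],th,"end+"); lim(rim&(y<-150)&(x>a)&(x<b),[578,180],th,"end-")
lim(near&(z>103)&(z<114)&(y>30)&(x>-80),[578,180],th,"carton")
lim(near&(z>99)&(z<109)&(y<20),[578,180],th,"saddle")
m=near&(z>128)&(z<145)&(y<20); lim(m,[578,180],th,"knob"); print(cv2.minAreaRect(W[m][:,:2].astype(np.float32)))
m=rim&(abs(x)<60)&(y<20)&(y>-130); lim(m,[578,180],th,"div"); print(cv2.fitLine(W[m][:,:2].astype(np.float32),cv2.DIST_HUBER,0,.01,.01).ravel())
m=near&(z>100)&(z<114)&(y>30)&(x>-80);print(cv2.minAreaRect(W[m][:,:2].astype(np.float32)))
# tray
g=(abs(W[...,0]-555)<150)&(abs(W[...,1]+240)<130)
m=g&(z>70)&(z<95)&(W[...,1]<-260); lim(m,[554,-240],np.radians(-19.8),"tab");print(cv2.minAreaRect(W[m][:,:2].astype(np.float32)),W[m].mean(0))
m=g&(z>17)&(z<34)&(np.hypot(W[...,0]-555,W[...,1]+240)<125); lim(m,[554,-240],np.radians(-19.8),"tray")
for n,c in(("jar",(770,-20)),("cup",(410,-25))):
    m=(np.hypot(W[...,0]-c[0],W[...,1]-c[1])<80)&(z>50)&(z<100); print(n,cv2.minEnclosingCircle(W[m][:,:2].astype(np.float32)))
E
```

```text
far- 94 x [ 95.   95.2  98.2 102.6 103.9] y [-169.2 -163.7 -134.4 -107.6 -102.1] z 85.3
nearfar- 132 x [-97.4 -96.9 -91.6 -86.8 -85.6] y [-168.9 -163.8 -135.2 -107.4 -101.7] z 91.5
far0 110 x [ 94.7  95.   98.6 103.  104. ] y [-18.  -11.9  20.   51.9  58.7] z 85.1
nearfar0 144 x [-97.3 -96.8 -91.8 -86.8 -85.5] y [-17.6 -12.   20.3  49.5  57.6] z 91.4
far+ 97 x [ 94.7  95.1  98.7 102.9 103.7] y [102.4 106.9 134.2 162.2 168.3] z 85.3
nearfar+ 133 x [-97.3 -96.6 -91.6 -86.4 -85.7] y [101.4 106.2 134.6 162.7 168.3] z 91.5
end+ 93 x [-59.5 -54.3 -30.5  -6.6  -1.3] y [169.8 170.3 174.6 178.8 179.7] z 85.5
end- 76 x [-57.5 -52.3 -30.7  -6.8  -1. ] y [-180.2 -179.4 -176.  -172.4 -171.5] z 85.1
end+ 87 x [ 1.8  7.1 29.5 53.5 58.7] y [170.  170.6 173.6 177.9 178.9] z 85.0
end- 80 x [ 1.   5.9 28.8 53.7 58.3] y [-180.1 -179.7 -176.  -171.8 -171.5] z 85.3
carton 1178 x [-58.1 -47.7   4.   56.4  66.7] y [ 67.5  72.   97.  121.8 126.5] z 108.5
saddle 130 x [-109.4 -108.   -98.3  -75.4  -74.3] y [-80.8 -79.  -61.4 -39.5 -36.4] z 105.0
knob 101 x [-101.2  -98.6  -92.   -85.4  -81.8] y [-79.8 -76.1 -58.9 -41.1 -36.5] z 136.8
((492.25689697265625, 113.62472534179688), (45.490360260009766, 13.041472434997559), 82.0050048828125)
div 151 x [-55.  -46.5  -1.   48.1  58.6] y [-62.1 -61.7 -58.3 -54.7 -53.9] z 86.0
[9.9569929e-01 9.2643991e-02 5.8461890e+02 1.2203516e+02]
((574.2160034179688, 277.1518859863281), (130.82618713378906, 61.35334014892578), 3.639150381088257)
tab 120 x [-29.4 -24.3  -0.6  23.4  28.6] y [-78.8 -76.8 -71.5 -67.2 -66.8] z 83.4
((529.2919921875, -308.3674621582031), (12.28354263305664, 60.71786880493164), 70.32103729248047) [ 529.08888342 -307.43912265   83.74236071]
tray 836 x [-69.5 -66.7   0.9  65.8  69.3] y [-76.4 -69.3 -10.7  65.4  75.9] z 23.7
jar ((755.6184692382812, -63.17278289794922), 33.8580207824707)
cup ((411.8695983886719, -47.78772735595703), 29.627525329589844)
```

```bash
cat > to.py <<'E'
# tool-frame shift (mm) and rotvec (deg) from the measured pose to a target x y z roll pitch yaw
import sys; from h import *
def to(x,y,z,ro=180,pi=0,ya=0):
    T=tool(); t=T[:3,:3].T@(np.array([x,y,z])-T[:3,3])
    w=(R.from_matrix(T[:3,:3]).inv()*R.from_euler('xyz',[ro,pi,ya],degrees=True)).as_rotvec(degrees=True)
    print("shift",t.round(1),"turn",w.round(2))
if __name__=="__main__": to(*map(float,sys.argv[1:]))
E
A='[0,0,0,0,0,7.12,0.0854]'
python3 -m handwheel '[[0,0,0,0,0,7.12,0.06],[0,0,0,0,0,7.12,0.06],[0,0,0,0,0,7.12,0.06],[0,0,0,0,0,7.12,0.06],[0,0,0,0,0,7.12,0.06],[0,0,0,0,0,7.12,0.06],[0,0,0,0,0,7.12,0.06],[0,0,0,0,0,7.12,0.06]]' 40
python3 -m handwheel '[[0,0,0,0,0,7.12,0.06],[0,0,0,0,0,7.12,0.06],[0,0,0,0,0,7.12,0.06],[-0.02,0.018,0,0,0,0,0.06],[-0.029,0.025,0.005,0,0,0,0.06],[-0.029,0.025,0.005,0,0,0,0.06],[-0.029,0.025,0.005,0,0,0,0.06],[-0.029,0.025,0.005,0,0,0,0.06]]'
python3 -m handwheel '[[-0.029,0.025,0.005,0,0,0,0.06],[-0.029,0.025,0.005,0,0,0,0.06],[-0.029,0.025,0.005,0,0,0,0.06],[-0.029,0.025,0.005,0,0,0,0.06],[-0.029,0.025,0.005,0,0,0,0.06],[-0.029,0.025,0.005,0,0,0,0.06],[-0.029,0.025,0.005,0,0,0,0.06],[0,0,0,0,0,0,0.06]]'
python3 to.py 492.3 113.6 190 180 0 82
```

```text
time: 0.77
tool_pos: [201.5, 564.8, 249.7]
tcp_rot: [-180.0, 0.1, 103.0]
ft_force: [-0.9, 0.1, 0.1]
finger_gap: 59.8
grip_force: 0.0
time: 1.43
tool_pos: [299.9, 412.4, 229.5]
tcp_rot: [-180.0, 0.0, 82.1]
ft_force: [2.2, -1.0, -0.6]
finger_gap: 60.0
grip_force: 0.0
time: 2.1
tool_pos: [447.0, 183.3, 194.0]
tcp_rot: [-180.0, 0.2, 81.7]
ft_force: [0.3, 0.5, 0.9]
finger_gap: 60.1
grip_force: 0.0
shift [-62.4  54.8   4.2] turn [-0.    0.17 -0.26]
```

```bash
python3 -m handwheel '[[-0.031,0.027,0.002,0,0,0,0.06],[-0.031,0.028,0.002,0,0,0,0.06],[0,0,0.015,0,0,0,0.06],[0,0,0.02,0,0,0,0.06],[0,0,0.015,0,0,0,0.06],[0,0,0.007,0,0,0,0.06],[0,0,0,0,0,0,0.06],[0,0,0,0,0,0,0.06]]'
python3 to.py 492.3 113.6 133 180 0 82
python3 - <<'E'
from h import *
p,d=r.snapshot("wrist"); cv2.imwrite("pics/w1.png",p)
E
```

```text
time: 2.77
tool_pos: [490.3, 120.2, 134.3]
tcp_rot: [-180.0, 0.0, 82.1]
ft_force: [0.3, 0.4, -0.2]
finger_gap: 59.9
grip_force: 0.0
shift [-6.3  2.9  1.3] turn [-0.05  0.01  0.07]
```

View pics/w1.png

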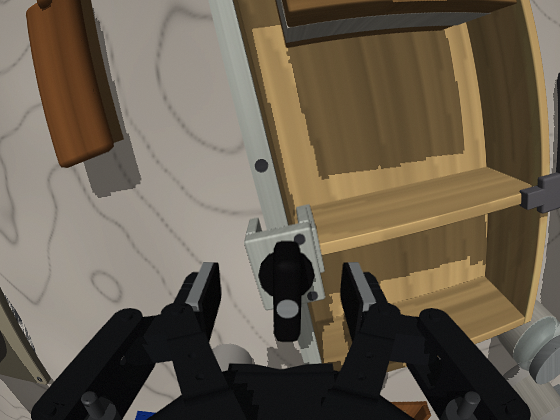

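The wrist view shows the knob bar at (288,290), upright between the jaws and lined up with the pads. The TCP is about 6 mm too far along the bar, so I'll correct that and grip.

```bash
python3 -m handwheel '[[-0.006,0.003,0.001,0,0,0,0.06],[0,0,0,0,0,0,0.03],[0,0,0,0,0,0,0.01],[0,0,0,0,0,0,0.005],[0,0,0,0,0,0,0.0],[0,0,0,0,0,0,0.0],[0,0,0,0,0,0,0.0],[0,0,0,0,0,0,0.0]]' 40
python3 - <<'E'
from to import *
s=r.sense(); print(s["tool_pos"],s["ft_force"],s["grip_force"])
a=np.radians(95.3); q=s["tool_pos"]+np.array([np.cos(a),np.sin(a),0])*112; to(*q,180,0,82)
E
```

```text
time: 3.48
tool_pos: [492.6, 113.6, 133.8]
tcp_rot: [-180.0, 0.0, 82.1]
ft_force: [-4.5, -0.8, 6.2]
finger_gap: 12.2
grip_force: 40.8
[492.63026747 113.58225302 133.79232915] [-4.50996624 -0.7803258   6.2497433 ] 40.79673171043396
shift [109.  -25.7  -0. ] turn [-0.02  0.01  0.05]
```

```bash
python3 -m handwheel '[[0.005,-0.0012,0,0,0,0,0],[0.0107,-0.0025,0,0,0,0,0],[0.0146,-0.0035,0,0,0,0,0],[0.0146,-0.0035,0,0,0,0,0],[0.0146,-0.0035,0,0,0,0,0],[0.0146,-0.0035,0,0,0,0,0],[0.0107,-0.0025,0,0,0,0,0],[0.0107,-0.0025,0,0,0,0,0]]'
python3 -m handwheel '[[0.005,-0.0012,0,0,0,0,0],[0,0,0,0,0,0,0],[0,0,0,0,0,0,0],[0,0,0,0,0,0,0]]'
python3 - <<'E'
from h import *
s=r.sense(); print(s["tool_pos"],s["ft_force"],s["wrist_torque"])
p,d=r.snapshot("top"); cv2.imwrite("pics/t2.png",p); np.save("top2.npy",d); W=pts("top",d)
L=W[...,:2]-[582,180.4]; a=np.radians(5.3); x=L[...,0]*np.cos(a)+L[...,1]*np.sin(a); y=-L[...,0]*np.sin(a)+L[...,1]*np.cos(a); z=np.where(d>0,W[...,2],-1)
for x0 in range(-60,85,15):
    b=abs(x-x0)<7; c=b&(z>101)&(z<114)&(y>40)&(y<150); e=b&(z>80)&(z<93)&(y>20)&(y<75)
    print(x0,"carton",c.sum(),np.percentile(y[c],[1,99]).round(1) if c.sum() else 0,"div",e.sum(),np.percentile(y[e],[1,50,99]).round(1) if e.sum() else 0)
p,d=r.snapshot("wrist"); cv2.imwrite("pics/w2.png",p)
E
```

```text
time: 4.15
tool_pos: [483.5, 211.9, 133.8]
tcp_rot: [180.0, 0.0, 82.1]
ft_force: [-2.7, -2.2, 5.1]
finger_gap: 12.2
grip_force: 40.9
time: 4.48
tool_pos: [483.0, 217.1, 133.8]
tcp_rot: [-180.0, -0.1, 82.1]
ft_force: [-3.8, 2.2, 6.3]
finger_gap: 12.1
grip_force: 40.8
[483.02031425 217.14377604 133.80352987] [-3.78664947  2.16383819  6.31725233] [0.31531575 0.58938017 0.07420392]
-60 carton 0 0 div 19 [41.4 44.9 50.7]
-45 carton 0 0 div 18 [41.8 44.5 49. ]
-30 carton 2 [77.8 80.7] div 19 [41.8 45.7 49.2]
-15 carton 28 [68.2 95.8] div 20 [42.1 45.8 49.1]
0 carton 70 [66.6 98.3] div 26 [41.9 46.4 67.9]
15 carton 73 [ 66.4 103.2] div 25 [41.7 47.5 68. ]
30 carton 89 [ 65.9 110.1] div 34 [41.7 47.4 67.8]
45 carton 105 [ 66.9 115.1] div 30 [41.7 48.1 67.2]
60 carton 102 [ 66.1 123. ] div 31 [41.9 47.  67.1]
75 carton 0 0 div 13 [39.6 42.8 49.9]
```

View pics/w2.png

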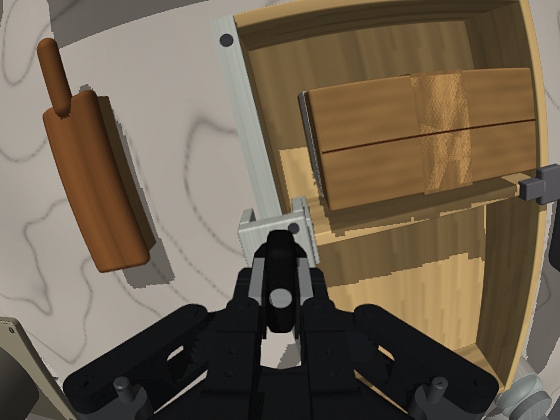

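The divider is about 16 mm short of the carton. The carton's near edge is at column ~330, row ~207, and the board's top is at row ~220. I'll advance 13 mm, then creep while watching the force.

```bash
cat > gap.py <<'E'
from h import *
s=r.sense(); print("tcp",s["tool_pos"].round(2),"F",s["ft_force"].round(2))
D=np.median([r.snapshot("top")[1] for _ in range(5)],axis=0); W=pts("top",D)
L=W[...,:2]-[582,180.4]; a=np.radians(5.3); x=L[...,0]*np.cos(a)+L[...,1]*np.sin(a); y=-L[...,0]*np.sin(a)+L[...,1]*np.cos(a); z=np.where(D>0,W[...,2],-1)
for x0 in (10,25,40,55):
    b=abs(x-x0)<7; c=b&(z>103)&(z<114)&(y>40)&(y<150); e=b&(z>82)&(z<90)&(y>20)&(y<75)
    print(x0,"carton",np.percentile(y[c],[2,8]).round(1) if c.sum() else 0,"div",e.sum(),np.percentile(y[e],[2,50,90]).round(1) if e.sum() else 0)
c=(z>104)&(z<113)&(y>40)&(y<150)&(x>0)&(x<75); print("carton n",c.sum())
E
python3 -m handwheel '[[0.004,-0.0009,0,0,0,0,0],[0.004,-0.0009,0,0,0,0,0],[0.003,-0.0007,0,0,0,0,0],[0.002,-0.0005,0,0,0,0,0],[0,0,0,0,0,0,0],[0,0,0,0,0,0,0]]'
python3 gap.py
for i in 1; do python3 -m handwheel '[[0.0005,-0.0001,0,0,0,0,0]]'; python3 -m handwheel '[[0.0005,-0.0001,0,0,0,0,0]]'; python3 -m handwheel '[[0.0005,-0.0001,0,0,0,0,0]]'; done
```

```text
time: 5.08
tool_pos: [481.8, 230.0, 133.8]
tcp_rot: [-180.0, -0.0, 82.1]
ft_force: [-4.4, -0.2, 6.0]
finger_gap: 12.0
grip_force: 40.9
tcp [481.84 229.98 133.81] F [-4.44 -0.25  5.96]
10 carton [67.  69.9] div 20 [55.1 59.5 67.5]
25 carton [67.4 71.4] div 20 [54.7 58.1 66.9]
40 carton [66.8 68.9] div 23 [55.  60.  66.7]
55 carton [67.1 70.9] div 26 [55.  59.9 66.6]
carton n 574
time: 5.42
tool_pos: [481.8, 230.2, 133.8]
tcp_rot: [-180.0, -0.0, 82.0]
ft_force: [-3.1, -2.2, 6.7]
finger_gap: 12.1
grip_force: 41.0
time: 5.5
tool_pos: [481.8, 230.5, 133.8]
tcp_rot: [-180.0, 0.0, 82.0]
ft_force: [-3.3, -1.1, 7.5]
finger_gap: 12.1
grip_force: 41.0
time: 5.58
tool_pos: [481.8, 231.0, 133.8]
tcp_rot: [-180.0, 0.0, 82.0]
ft_force: [-3.2, -2.5, 7.4]
finger_gap: 12.1
grip_force: 41.0
```

```bash
m(){ grep -E "pos|force: \[" | tr '\n' ' '; echo; }
python3 -m handwheel '[[0.0005,-0.0001,0,0,0,0,0]]'|m; python3 -m handwheel '[[0.0005,-0.0001,0,0,0,0,0]]'|m; python3 -m handwheel '[[0.0005,-0.0001,0,0,0,0,0]]'|m;python3 -m handwheel '[[0.0005,-0.0001,0,0,0,0,0]]'|m
python3 gap.py
python3 - <<'E'
from h import *
p,d=r.snapshot("wrist"); cv2.imwrite("pics/w3.png",cv2.resize(p[60:260,220:560],None,fx=2.2,fy=2.2))
E
```

```text
tool_pos: [481.7, 231.5, 133.8] ft_force: [-3.7, -2.3, 7.4] 
tool_pos: [481.7, 232.0, 133.8] ft_force: [-5.4, -2.7, 7.3] 
tool_pos: [481.6, 232.5, 133.8] ft_force: [-3.7, -2.2, 7.0] 
tool_pos: [481.6, 233.1, 133.8] ft_force: [-4.4, -2.5, 7.7] 
tcp [481.57 233.06 133.79] F [-4.39 -2.49  7.65]
10 carton [67.4 71.8] div 19 [58.2 61.1 67.5]
25 carton [67.  71.1] div 22 [57.9 62.9 66.7]
40 carton [66.8 69. ] div 23 [58.1 62.6 65.8]
55 carton [66.6 70.5] div 22 [57.7 62.1 66.6]
carton n 586
```

View pics/w3.png

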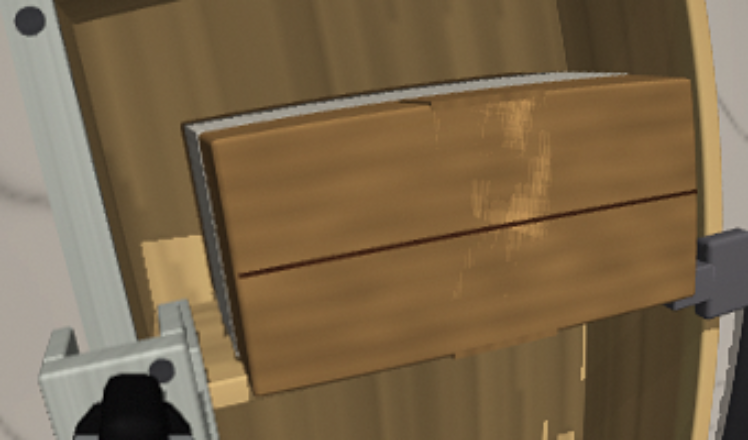

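Board and carton now overlap in the wrist view (the seam runs from (250,392) to (690,295)), but the force is still only the slide's 2.5 N. I'll keep creeping.

```bash
m(){ grep -E "pos|force: \[" | tr '\n' ' '; echo; }
python3 -m handwheel '[[0.0004,-0.0001,0,0,0,0,0]]'|m; python3 -m handwheel '[[0.0004,-0.0001,0,0,0,0,0]]'|m; python3 -m handwheel '[[0.0004,-0.0001,0,0,0,0,0]]'|m;python3 -m handwheel '[[0.0004,-0.0001,0,0,0,0,0]]'|m
python3 - <<'E'
from h import *
s=r.sense(); print(s["wrist_torque"])
E
```

```text
tool_pos: [481.6, 233.2, 133.8] ft_force: [-4.5, -5.0, 8.6] 
tool_pos: [481.6, 233.4, 133.8] ft_force: [-4.6, -4.9, 8.1] 
tool_pos: [481.5, 233.8, 133.8] ft_force: [-4.6, -4.5, 8.0] 
tool_pos: [481.5, 234.2, 133.8] ft_force: [-4.0, -4.3, 8.5] 
[-0.80709722  0.71279596  0.05288664]
```

Contact: the force stepped to about 4.7 N. Turning the clamp clockwise.

```bash
python3 -m handwheel '[[0,0,0,0,0,3,0],[0,0,0,0,0,6,0],[0,0,0,0,0,6,0],[0,0,0,0,0,6,0],[0,0,0,0,0,6,0],[0,0,0,0,0,6,0],[0,0,0,0,0,6,0],[0,0,0,0,0,6,0]]' 60
python3 -m handwheel '[[0,0,0,0,0,6,0],[0,0,0,0,0,6,0],[0,0,0,0,0,6,0],[0,0,0,0,0,6,0],[0,0,0,0,0,5,0],[0,0,0,0,0,3,0],[0,0,0,0,0,0,0],[0,0,0,0,0,0,0]]'
python3 gap.py;  python3 - <<'E'
from h import *
s=r.sense(); print(s["wrist_torque"],s["joint_pos"])
E
```

```text
time: 7.22
tool_pos: [481.2, 234.4, 133.9]
tcp_rot: [180.0, 0.1, 36.8]
ft_force: [-6.7, -3.5, 9.7]
finger_gap: 11.6
grip_force: 63.5
time: 7.88
tool_pos: [481.2, 234.6, 134.0]
tcp_rot: [180.0, 0.1, 5.0]
ft_force: [-5.7, -2.7, 10.0]
finger_gap: 11.7
grip_force: 63.5
tcp [481.17 234.61 133.97] F [-5.7  -2.75  9.95]
10 carton [67.7 71.3] div 22 [59.  63.3 66.4]
25 carton [67.8 70.7] div 20 [60.  64.7 68.1]
40 carton [68.1 71. ] div 21 [60.  64.4 67.7]
55 carton [67.3 70.7] div 20 [59.3 63.7 67.3]
carton n 574
[-0.5942373   1.18590616 -0.01013557] [ 2.05086783e+01  2.53528298e+00  1.02945058e+02 -8.97440653e-03
  7.45750729e+01  1.05468709e+02]
```

```bash
python3 -m handwheel '[[0,0,0,0,0,0,0.03],[0,0,0,0,0,0,0.04],[0,0,0,0,0,0,0.04],[0,0,-0.02,0,0,0,0.04],[0,0,-0.03,0,0,0,0.06],[0,0,-0.03,0,0,0,0.06],[0,0,0,0,0,0,0.06]]'
python3 to.py 529.3 -308.4 200 180 0 -19.8
```

```text
time: 8.72
tool_pos: [484.6, 236.1, 220.2]
tcp_rot: [-179.8, -0.5, 5.0]
ft_force: [1.3, 0.4, 0.8]
finger_gap: 60.1
grip_force: 0.0
shift [ -3.5 546.3  18.7] turn [-0.27 -0.5  24.84]
```

```bash
python3 -m handwheel '[[0,0.02,0,0,0,0,0.06],[0,0.038,0,0,0,0,0.06],[0,0.038,0,0,0,0,0.06],[0,0.038,0,0,0,0,0.06],[0,0.038,0,0,0,0,0.06],[0,0.038,0,0,0,0,0.06],[0,0.038,0,0,0,0,0.06],[0,0.038,0,0,0,0,0.06]]'
python3 -m handwheel '[[0,0.038,0,0,0,0,0.06],[0,0.038,0,0,0,0,0.06],[0,0.038,0,0,0,0,0.06],[0,0.038,0,0,0,0,0.06],[0,0.038,0,0,0,0,0.06],[0,0.038,0,0,0,0,0.06],[0,0.038,0,0,0,0,0.06],[0,0.014,0,0,0,7,0.06]]'
python3 -m handwheel '[[0,0,0,0,0,7,0.06],[0,0,0,0,0,7,0.06],[0,0,0,0,0,3.8,0.06],[0,0,0,0,0,0,0.06],[0,0,0,0,0,0,0.06]]'
python3 to.py 529.3 -308.4 61 180 0 -19.8
python3 - <<'E'
from h import *
T=tool(); p,d=r.snapshot("wrist"); np.save("wd.npy",d)
c,f=cam("wrist"); print(c)
v,u=np.mgrid[:420,:560]; dx,dy=u-c["cx"],v-c["cy"]; rr=np.hypot(dx,dy)+1e-9; t=rr/f
k=d*np.tan(t)/rr; P=np.stack([dx*k,dy*k,d,np.ones_like(d)],-1)
W=(P@(T@np.array(c["tool_from_camera"])).T)[...,:3]
m=(d>0)&(W[...,2]>70)&(W[...,2]<95)&(np.hypot(W[...,0]-529,W[...,1]+308)<60)
print("tab",m.sum(),cv2.minAreaRect(W[m][:,:2].astype(np.float32)),np.percentile(W[m][:,2],[10,50,90,99]))
p,d=r.snapshot("top"); W=pts("top",d); L=W[...,:2]-[582,180.4]; a=np.radians(5.3); x=L[...,0]*np.cos(a)+L[...,1]*np.sin(a); y=-L[...,0]*np.sin(a)+L[...,1]*np.cos(a); z=np.where(d>0,W[...,2],-1)
near=(abs(x)<130)&(abs(y)<200)
m=near&(z>103)&(z<114)&(x>-70);print("carton",cv2.minAreaRect(np.stack([x[m],y[m]],-1).astype(np.float32)))
m=near&(z>128)&(z<145);print("knob",cv2.minAreaRect(np.stack([x[m],y[m]],-1).astype(np.float32)))
m=near&(z>82)&(z<90)&(abs(x)<60)&(y>20)&(y<75);print("div y",np.percentile(y[m],[2,50]))
cv2.imwrite("pics/t4.png",cv2.resize(p[130:245,110:400],None,fx=2.7,fy=2.7,interpolation=cv2.INTER_CUBIC))
E
```

```text
time: 9.38
tool_pos: [506.6, -51.9, 213.2]
tcp_rot: [180.0, -0.0, 5.0]
ft_force: [1.0, -0.2, 0.0]
finger_gap: 59.7
grip_force: 0.0
time: 10.05
tool_pos: [530.6, -333.8, 212.7]
tcp_rot: [179.9, -0.0, -1.9]
ft_force: [1.0, 0.6, 0.6]
finger_gap: 60.1
grip_force: 0.0
time: 10.47
tool_pos: [531.2, -329.0, 212.9]
tcp_rot: [-180.0, 0.0, -19.6]
ft_force: [0.1, -0.2, 0.3]
finger_gap: 60.0
grip_force: 0.0
shift [ -8.7 -18.8 151.9] turn [-0.    0.02  0.18]
{'vfov': 65.70646984690485, 'cx': 280.2971644943392, 'cy': 209.05453285869388, 'tool_from_camera': array([[ 2.11114879e-04, -9.47342483e-01, -3.20222072e-01,
         8.17031662e+01],
       [ 9.99999975e-01,  2.25355029e-04, -7.41210411e-06,
         3.60038988e-02],
       [ 7.91854555e-05, -3.20222062e-01,  9.47342507e-01,
        -1.24408495e+02],
       [ 0.00000000e+00,  0.00000000e+00,  0.00000000e+00,
         1.00000000e+00]])}
tab 1043 ((529.9193725585938, -309.2789611816406), (12.390423774719238, 60.73448944091797), 69.88965606689453) [79.76609068 83.34908917 90.07408781 91.13814743]
carton ((0.29736328125, 97.72420501708984), (61.51486587524414, 130.20962524414062), 89.58187103271484)
knob ((-95.71498107910156, 62.71389389038086), (13.433084487915039, 45.08984375), 88.96923828125)
div y [58.63291555 63.5434277 ]
```

View pics/t4.png

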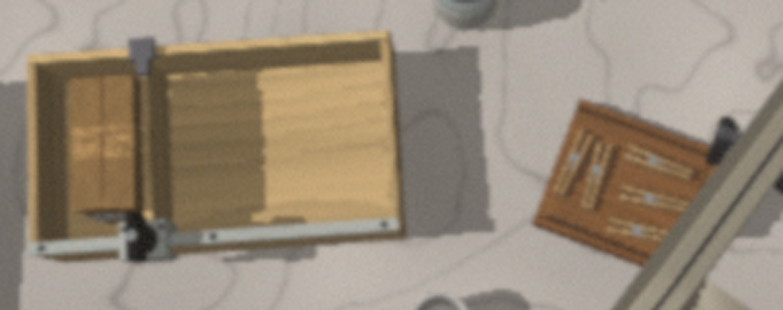

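The knob bar now lies across the rail at (140,235), about 89° of turn. Board and carton touch at columns 135–148, and the carton moved by less than 1 mm. Next, grip the tray tab.

```bash
python3 -m handwheel '[[-0.0082,-0.0184,0,0,0,0.2,0.06],[0,0,0.025,0,0,0,0.06],[0,0,0.035,0,0,0,0.06],[0,0,0.035,0,0,0,0.06],[0,0,0.03,0,0,0,0.06],[0,0,0.015,0,0,0,0.06],[0,0,0.011,0,0,0,0.06],[0,0,0,0,0,0,0.06]]'
python3 to.py 529.6 -308.9 61 180 0 -19.8
```

```text
time: 11.23
tool_pos: [528.2, -307.6, 59.4]
tcp_rot: [-179.9, 0.2, -19.9]
ft_force: [-0.7, -0.3, 0.2]
finger_gap: 60.3
grip_force: 0.0
shift [ 1.7  0.7 -1.6] turn [-0.06  0.25 -0.08]
```

```bash
python3 -m handwheel '[[0.0015,0.0007,-0.001,0,0,0,0.06],[0,0,0,0,0,0,0.04],[0,0,0,0,0,0,0.025],[0,0,0,0,0,0,0.015],[0,0,0,0,0,0,0.01],[0,0,0,0,0,0,0],[0,0,0,0,0,0,0],[0,0,0,0,0,0,0]]' 60
python3 -m handwheel '[[0,0,0,0,0,0,0],[0,0,-0.002,0,0,0,0],[0,0,-0.006,0,0,0,0],[0,0,-0.012,0,0,0,0],[0,0,-0.018,0,0,0,0],[0,0,-0.024,0,0,0,0],[0,0,-0.026,0,0,0,0],[0,0,-0.026,0,0,0,0]]' 90
python3 -m handwheel '[[0,0,-0.022,0,0,0,0],[0,0,-0.016,0,0,0,0],[0,0,-0.01,0,0,0,0],[0,0,-0.004,0,0,0,0],[0,0,0,0,0,0,0]]'
python3 - <<'E'
from to import *
a=np.radians(5.3); q=np.array([582,180.4])+[[np.cos(a),-np.sin(a)],[np.sin(a),np.cos(a)]]@np.array([0,-200]); print(q)
to(*q,228,180,0,5.3)
E
```

```text
time: 11.9
tool_pos: [531.8, -310.3, 64.7]
tcp_rot: [180.0, -0.1, -20.0]
ft_force: [-0.1, 1.8, 5.8]
finger_gap: 11.3
grip_force: 60.1
time: 12.57
tool_pos: [530.4, -309.8, 178.8]
tcp_rot: [-180.0, 0.0, -20.0]
ft_force: [0.8, 0.8, -2.8]
finger_gap: 10.8
grip_force: 87.7
time: 12.98
tool_pos: [531.2, -310.2, 230.4]
tcp_rot: [180.0, -0.1, -20.0]
ft_force: [-0.4, -0.1, -3.2]
finger_gap: 11.2
grip_force: 87.7
[600.47411749 -18.74493964]
shift [ -34.4 -297.6    2.2] turn [  0.04  -0.08 -25.26]
```

```bash
python3 -m handwheel '[[-0.0005,-0.004,0,0,0,0,0],[-0.001,-0.010,0,0,0,0,0],[-0.002,-0.016,0,0,0,0,0],[-0.0025,-0.022,0,0,0,0,0],[-0.003,-0.027,0,0,0,0,0],[-0.003,-0.027,0,0,0,0,0],[-0.003,-0.027,0,0,0,0,0],[-0.003,-0.027,0,0,0,0,0]]'
python3 -m handwheel '[[-0.003,-0.027,0,0,0,0,0],[-0.003,-0.027,0,0,0,0,0],[-0.003,-0.027,0,0,0,0,0],[-0.0025,-0.022,0,0,0,0,0],[-0.002,-0.018,0,0,0,0,0],[-0.001,-0.011,0,0,0,0,0],[-0.0005,-0.006,0,0,0,0,0],[0,0,0,0,0,0,0]]'
python3 -m handwheel '[[0,0,0,0,0,-2,0],[0,0,0,0,0,-3.5,0],[0,0,0,0,0,-4,0],[0,0,0,0,0,-4,0],[0,0,0,0,0,-4,0],[0,0,0,0,0,-4,0],[0,0,0,0,0,-3,0],[0,0,0,0,0,-0.8,0]]'
python3 to.py 600.5 -18.7 228 180 0 5.3; python3 -c "
from h import *
print(r.sense()['joint_pos'].round(1))"
```

```text
time: 13.65
tool_pos: [568.3, -150.4, 228.2]
tcp_rot: [-180.0, 0.1, -19.9]
ft_force: [0.4, -0.6, -3.2]
finger_gap: 10.7
grip_force: 87.8
time: 14.32
tool_pos: [601.4, -16.9, 228.7]
tcp_rot: [180.0, 0.1, -19.8]
ft_force: [-0.3, -0.2, -3.0]
finger_gap: 11.0
grip_force: 87.8
time: 14.98
tool_pos: [601.3, -19.8, 229.1]
tcp_rot: [180.0, 0.0, 5.4]
ft_force: [-0.8, -0.2, -3.0]
finger_gap: 11.1
grip_force: 87.8
shift [-0.7 -1.2  1.1] turn [0.02 0.03 0.11]
[-6.8  8.3 86.6 -0.  85.1 77.8]
```

```bash
python3 -m handwheel '[[0,0,0,-2,0,0,0],[0,0,0,-3,0,0,0],[0,0,0,-3,0,0,0],[0,0,0,-3,0,0,0],[0,0,0,-3,0,0,0],[0,0,0,-3,0,0,0],[0,0,0,-3,0,0,0],[0,0,0,-3,0,0,0]]'
python3 -m handwheel '[[0,0,0,-3,0,0,0],[0,0,0,-3,0,0,0],[0,0,0,-3,0,0,0],[0,0,0,-3,0,0,0],[0,0,0,-3,0,0,0],[0,0,0,-3,0,0,0],[0,0,0,-3,0,0,0],[0,0,0,-1,0,0,0]]'
python3 -m handwheel '[[0,0,0,0,0,0,0],[0,0,0,0,0,0,0],[0,0,0,0,0,0,0],[0,0,0,0,0,0,0],[0,0,0,0,0,0,0],[0,0,0,0,0,0,0]]'
python3 - <<'E'
from h import *
print(r.sense()['joint_pos'].round(1))
p,_=r.snapshot("wrist"); q,_=r.snapshot("scene")
a=cv2.resize(p,(400,300)); b=cv2.resize(q[120:320,170:450],(400,286)); o=np.zeros((300,800,3),np.uint8); o[:,:400]=a; o[:286,400:]=b
cv2.imwrite("pics/d1.png",o)
E
```

```text
time: 15.65
tool_pos: [601.6, -19.3, 229.5]
tcp_rot: [156.9, -0.1, 5.2]
ft_force: [-0.3, 0.1, -3.3]
finger_gap: 11.2
grip_force: 87.9
time: 16.32
tool_pos: [601.0, -18.6, 228.1]
tcp_rot: [134.9, 0.1, 5.3]
ft_force: [-0.1, -0.2, -3.5]
finger_gap: 10.7
grip_force: 88.0
time: 16.82
tool_pos: [601.8, -19.0, 229.8]
tcp_rot: [135.0, -0.1, 5.3]
ft_force: [0.3, 0.9, -2.9]
finger_gap: 10.8
grip_force: 88.1
[ 16.4  15.5  89.1 -44.   87.3 108.2]
```

View pics/d1.png

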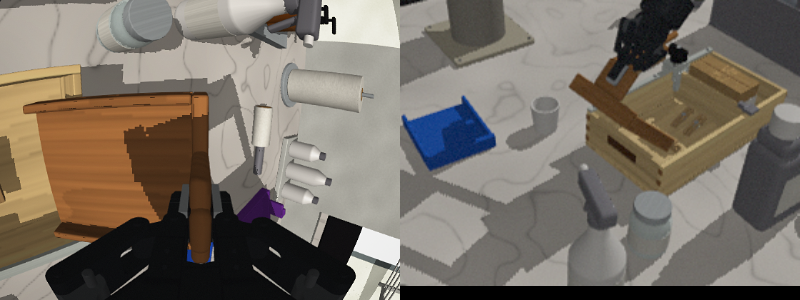

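The tray at (120,170) is empty, and the pegs lie on the box floor at about (690,120) in the right half. I'll level the tray and carry it back.

```bash
python3 -m handwheel '[[0,0,0,4,0,0,0],[0,0,0,6,0,0,0],[0,0,0,6,0,0,0],[0,0,0,6,0,0,0],[0,0,0,6,0,0,0],[0,0,0,6,0,0,0],[0,0,0,6,0,0,0],[0,0,0,5,0,0,0]]'
python3 -m handwheel '[[0,0,0,0,0,3,0],[0,0,0,0,0,5,0],[0,0,0,0,0,5,0],[0,0,0,0,0,5,0],[0,0,0,0,0,5,0],[0,0,0,0,0,2.3,0],[0.0005,0.006,0,0,0,0,0],[0.0015,0.016,0,0,0,0,0]]'
python3 -m handwheel '[[0.003,0.027,0,0,0,0,0],[0.004,0.035,0,0,0,0,0],[0.004,0.035,0,0,0,0,0],[0.004,0.035,0,0,0,0,0],[0.004,0.035,0,0,0,0,0],[0.004,0.035,0,0,0,0,0],[0.004,0.035,0,0,0,0,0],[0.003,0.027,0,0,0,0,0]]'
python3 -m handwheel '[[0.0015,0.01,0,0,0,0,0],[0,0,0,0,0,0,0],[0,0,0,0,0,0,0]]'
python3 to.py 530.5 -309.9 64.5 180 0 -20
```

```text
time: 17.58
tool_pos: [602.2, -19.3, 230.9]
tcp_rot: [-179.8, -0.2, 5.3]
ft_force: [0.0, 0.4, -2.8]
finger_gap: 11.0
grip_force: 88.0
time: 18.25
tool_pos: [596.0, -39.1, 229.2]
tcp_rot: [-180.0, 0.0, -19.8]
ft_force: [0.2, -1.1, -2.4]
finger_gap: 10.8
grip_force: 88.3
time: 18.92
tool_pos: [532.6, -301.6, 229.4]
tcp_rot: [179.9, 0.0, -19.9]
ft_force: [0.6, -0.0, -2.2]
finger_gap: 11.0
grip_force: 88.3
time: 19.17
tool_pos: [531.6, -308.7, 229.1]
tcp_rot: [-180.0, 0.0, -20.0]
ft_force: [0.1, 1.2, -3.1]
finger_gap: 10.8
grip_force: 88.3
shift [ -0.6   1.6 164.6] turn [-0.02  0.03  0.02]
```

```bash
python3 -m handwheel '[[0,0,0.015,0,0,0,0],[0,0.001,0.03,0,0,0,0],[0,0,0.035,0,0,0,0],[0,0,0.035,0,0,0,0],[0,0,0.025,0,0,0,0],[0,0,0.012,0,0,0,0],[0,0,0.006,0,0,0,0],[0,0,0,0,0,0,0]]'
python3 -m handwheel '[[0,0,0.002,0,0,0,0],[0,0,0.001,0,0,0,0],[0,0,0.001,0,0,0,0]]'
python3 -m handwheel '[[0,0,0.001,0,0,0,0],[0,0,0.001,0,0,0,0],[0,0,0,0,0,0,0]]'
python3 -m handwheel '[[0,0,0.001,0,0,0,0],[0,0,0,0,0,0,0]]'
```

```text
time: 19.83
tool_pos: [531.7, -308.1, 70.6]
tcp_rot: [-180.0, 0.1, -19.9]
ft_force: [0.2, 0.5, -2.8]
finger_gap: 10.9
grip_force: 88.2
time: 20.08
tool_pos: [533.1, -310.0, 69.5]
tcp_rot: [179.9, -0.2, -19.9]
ft_force: [-0.4, -0.0, -2.9]
finger_gap: 11.0
grip_force: 88.3
time: 20.33
tool_pos: [531.8, -309.4, 65.5]
tcp_rot: [180.0, -0.0, -20.0]
ft_force: [0.5, -0.1, -3.7]
finger_gap: 10.8
grip_force: 88.3
time: 20.5
tool_pos: [531.9, -309.5, 64.8]
tcp_rot: [180.0, -0.0, -20.0]
ft_force: [-0.8, 0.7, 1.9]
finger_gap: 11.0
grip_force: 88.9
```

Contact with the counter (the force changed sign). Press lightly, release, retreat and check.

```bash
python3 -m handwheel '[[0,0,0.0005,0,0,0,0],[0,0,0,0,0,0,0.018],[0,0,0,0,0,0,0.03],[0,0,0,0,0,0,0.05],[0,0,0,0,0,0,0.06],[0,0,0,0,0,0,0.06],[0,0,-0.02,0,0,0,0.06],[0,0,-0.035,0,0,0,0.06]]'
python3 -m handwheel '[[0,0,-0.035,0,0,0,0.06],[0,0,-0.04,0,0,0,0.06],[-0.035,0.01,-0.01,0,0,0,0.06],[-0.035,0.02,0,0,0,0,0.06],[-0.035,0.02,0,0,0,0,0.06],[-0.03,0.02,0,0,0,0,0.06],[0,0,0,0,0,0,0.06],[0,0,0,0,0,0,0.06]]'
python3 - <<'E'
from h import *
p,d=r.snapshot("top"); W=pts("top",d); z=np.where(d>0,W[...,2],-1)
g=(np.hypot(W[...,0]-555,W[...,1]+240)<60); m=g&(z>-5)&(z<15)
A=np.c_[W[m][:,:2],np.ones(m.sum())]; c=np.linalg.lstsq(A,W[m][:,2],rcond=None)[0]; print("tray tilt deg",np.degrees(c[:2]),"z",np.median(W[m][:,2]))
L=W[...,:2]-[582,180.4]; a=np.radians(5.3); x=L[...,0]*np.cos(a)+L[...,1]*np.sin(a); y=-L[...,0]*np.sin(a)+L[...,1]*np.cos(a)
near=(abs(x)<130)&(abs(y)<200)
m=near&(z>103)&(z<114)&(x>-70);print("carton",cv2.minAreaRect(np.stack([x[m],y[m]],-1).astype(np.float32)))
m=near&(z>128)&(z<145);print("knob",cv2.minAreaRect(np.stack([x[m],y[m]],-1).astype(np.float32)))
m=near&(z>82)&(z<90)&(abs(x)<60)&(y>20)&(y<75);print("div y",np.percentile(y[m],[2,50]))
for n,c in(("jar",(755,-63)),("cup",(412,-48))):
    m=(np.hypot(W[...,0]-c[0],W[...,1]-c[1])<80)&(z>50)&(z<100); print(n,cv2.minEnclosingCircle(W[m][:,:2].astype(np.float32)))
cv2.imwrite("pics/f1.png",cv2.resize(p[130:320,110:400],None,fx=2.7,fy=2.7,interpolation=cv2.INTER_CUBIC))
E
```

```text
time: 21.17
tool_pos: [528.6, -307.1, 114.0]
tcp_rot: [-179.9, 0.5, -20.0]
ft_force: [1.2, 0.4, 0.2]
finger_gap: 60.0
grip_force: 0.0
time: 21.83
tool_pos: [379.6, -329.5, 204.0]
tcp_rot: [180.0, -0.0, -20.1]
ft_force: [-0.3, -1.1, -0.2]
finger_gap: 59.7
grip_force: 0.0
tray tilt deg [0.00688644 0.09362222] z 6.65000192604878
carton ((0.43692779541015625, 96.95948791503906), (61.598472595214844, 130.43544006347656), 88.80314636230469)
knob ((-95.89154052734375, 62.42314147949219), (13.087574005126953, 44.973209381103516), 89.50878143310547)
div y [58.7751122 63.3484939]
jar ((755.7940063476562, -63.12379837036133), 33.807716369628906)
cup ((411.86810302734375, -47.8460693359375), 29.57135772705078)
```

View pics/f1.png

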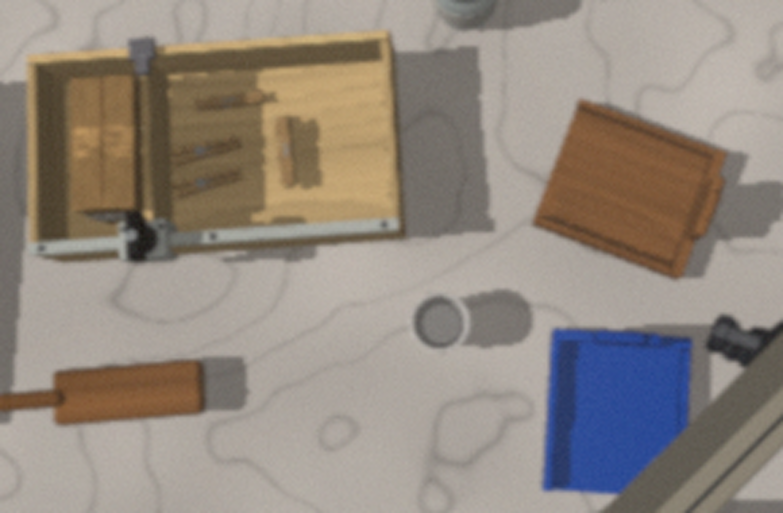

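Four pegs are plain at (235,100), (207,150), (207,182) and (293,150); the fifth is not certain. The tray is empty and flat, and everything else stands where it was. I'll bring the wrist camera over the box to find the fifth.

```bash
python3 -m handwheel '[[0,0,-0.03,0,0,0,0.06],[0,-0.03,-0.04,0,0,0,0.06],[0,-0.04,-0.01,0,0,0,0.06],[0,-0.04,0,0,0,0,0.06],[0,-0.04,0,0,0,0,0.06],[0,-0.04,0,0,0,0,0.06],[0,-0.04,0,0,0,0,0.06],[0,-0.04,0,0,0,0,0.06]]'
python3 -m handwheel '[[0,-0.04,0,0,0,-5,0.06],[0,-0.04,0,0,0,-5,0.06],[0,-0.03,0,0,0,-5,0.06],[0.02,-0.03,0,0,0,-5,0.06],[0.02,-0.02,0,0,0,-5,0.06],[0.02,0,0,0,0,0,0.06],[0,0,0,0,0,0,0.06],[0,0,0,0,0,0,0.06]]'
python3 - <<'E'
from h import *
T=tool(); p,d=r.snapshot("wrist"); cv2.imwrite("pics/w9.png",p)
c,f=cam("wrist"); 
v,u=np.mgrid[:420,:560]; dx,dy=u-c["cx"],v-c["cy"]; rr=np.hypot(dx,dy)+1e-9; t=rr/f
k=d*np.tan(t)/rr; P=np.stack([dx*k,dy*k,d,np.ones_like(d)],-1)
W=(P@(T@np.array(c["tool_from_camera"])).T)[...,:3]
L=W[...,:2]-[582,180.4]; a=np.radians(5.3); x=L[...,0]*np.cos(a)+L[...,1]*np.sin(a); y=-L[...,0]*np.sin(a)+L[...,1]*np.cos(a); z=W[...,2]
m=(d>0)&(abs(x)<88)&(y>-168)&(y<56)&(z>13)&(z<60)
n,l,s,_=cv2.connectedComponentsWithStats(m.astype(np.uint8))
for i in range(1,n):
    if s[i,4]>40:
        q=l==i; print(s[i],cv2.minAreaRect(np.stack([x[q],y[q]],-1).astype(np.float32)),np.percentile(z[q],[50,95]).round(1))
E
```

```text
time: 22.55
tool_pos: [472.7, -77.0, 277.5]
tcp_rot: [-180.0, -0.1, -19.9]
ft_force: [1.2, -0.2, -0.0]
finger_gap: 59.7
grip_force: 0.0
time: 23.22
tool_pos: [563.7, 77.5, 276.3]
tcp_rot: [-180.0, 0.1, 5.2]
ft_force: [0.1, 0.8, -0.2]
finger_gap: 59.8
grip_force: 0.0
[170  96  61  16 553] ((56.58285140991211, -5.436431884765625), (11.619394302368164, 71.73484802246094), 2.7074167728424072) [22.6 24.2]
[238 118  18  68 857] ((-2.2819747924804688, -60.777587890625), (78.20362091064453, 17.15876579284668), 2.40547251701355) [33. 35.]
[154 134  55  25 528] ((6.476798057556152, 22.343708038330078), (15.628495216369629, 70.86246490478516), 11.491997718811035) [19.6 21.1]
[157 162  53  23 544] ((-27.172256469726562, 22.242507934570312), (15.680452346801758, 71.75818634033203), 13.123735427856445) [19.7 21.2]
[151 215  10  12  69] ((-77.89547729492188, 50.04597091674805), (11.478194236755371, 6.31058931350708), 36.707664489746094) [50.3 58.6]
```

View pics/w9.png

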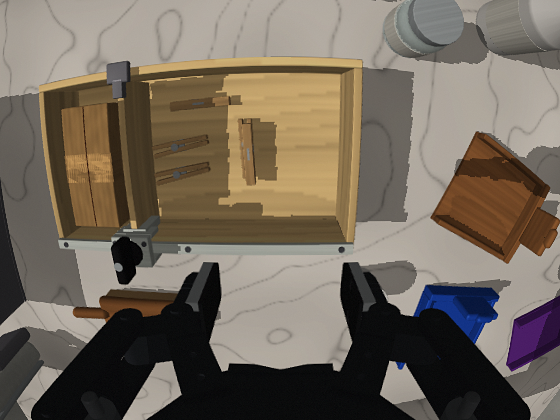

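The peg at (245,150) has its top at z = 33 mm, which is two pegs stacked on the 8 mm floor, so all five are in the box. Handing in.

```bash
python3 -c "
from bench import r
print(r.hand_in())"
```

```text
the job is handed in; nothing more can be done
None
```

The job is handed in at about 23 s: the divider sits against the carton (moved under 1 mm), the knob is turned to its tight stop (about 89°), and the empty tray is back flat in its place. Four pegs show singly or on top in the box, and I count the fifth from the height of a stacked pair.

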